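Pack the batch-changeover kit into stacking trays

ROBOT

A 6-joint arm with a two-finger parallel gripper is mounted at the origin on the work surface; the furniture and walls round the work are solid. World frame = base frame: x ahead of the robot, y to its left, z up, the work surface at z = 0. Lengths are in mm, angles in rad, forces in N, time in s.
With the tool pointing down it reaches from about 300 to 875 mm from the base axis. Payload 4.2 kg.
Tool frame: the origin (TCP) lies midway between the tips of the shut fingers; the grasp point (between the pads) lies 19 mm behind it (env.tcp_to_grasp is the distance from the TCP to the grasp point, in mm); z points along the fingers, y is the line along which they close (so a half turn about z gives the same grasp; the last joint's range is limited). The gripper opens to 85 mm and grips with 20 to 120 N. Pads are 22 mm wide; open, the fingers measure 114 mm over their backs; the gripper's body (76 mm by 85 mm) begins 54 mm behind the grasp point. The pads swing forward as they close: fully open they stand 13 mm farther back than shut.
Start: joints at [-1.318, 0.32, 1.565, -0, 1.257, -0.02], TCP at [154.924, -553.751, 231.338] pointing down, gripper open.
Joint ranges: [-3.11, 3.11], [-0.84, 2.01], [0.21, 2.61], [-1.34, 4.49], [0.05, 2.63], [-2.56, 2.56]. Speed limits (rad/s): [2.57, 2.57, 3.14, 3.14, 3.14, 3.14].

INTERFACE

Orientations are given as a unit quaternion [w, x, y, z].
In Python, from rig import env gives the robot as it stands.
- The arm moves only by the tool send_rows, never from a script. Its argument "moves" is a list of rows, each an object with "fingers": the opening, from 0 (shut) to 1 (fully open); "translation": the shift along the world's x, y, z scaled (see below), a list of three; "spin": the turn about the world's z scaled (see below). In form: [{"fingers": fingers, "translation": [dx, dy, dz], "spin": spin}, ...]. A call has 1 to 8 rows; each row is the pose to reach, as a shift and turn from the pose commanded when the call began; what a row does not reach only later rows make up. The controller multiplies each number of a shift by 8 cm and each number of a turn by pi/2 rad. A row lasts 1/8 s, in which the tool goes at most 62.5 mm and 10.7 degrees, less where a joint would pass 70% of its speed; a pose out of reach is approached as far as the arm can. A call with a number of a shift or a turn outside -1 to 1 is refused whole. A call with a gripper value outside its range is refused whole. The fingers move at their own pace and stop on an object; the grip force is fixed at half the most. Time passes only in rows, so rows that repeat a pose let the fingers close. It gives the time, the measured TCP pose, the force, the opening and the grip force at its end, in the units of the state.
- env.read_state(): the state, without advancing time (a new reading comes with each control period).
- env.capture(name): name is "side" or "top"; returns a dict with "image" (480x640x3 uint8, blue, green, red), "K" (3x3 intrinsics, pixels), "distortion" ([k1, k2, p1, p2, k3] as OpenCV has them; the pictures are not rectified), "R" (3x3) and "t" (3): a world point X has camera coordinates R X + t. Camera axes: x right, y down, z forward; pixel columns grow to the right and rows downward; lengths in mm; the calibration is good to about 2 mm. A picture is of the moment at which its call begins. There is no depth.
- env.finish_job(): hands the job in; it is judged then, once.
The state is a dict: "time_s": time; "joints": joint angles; "qd": joint speeds; "joint_efforts": joint torques, N m; "ee_pos": TCP position; "eef_rot": TCP orientation; "force": force on the tool from outside, world axes, zero at the start; "ft_torque": the same for the moment, N m; "grip_width": finger opening in mm; "gripper_force": force on a finger pad.
Only numpy, scipy, OpenCV 4.12 (cv2) and the standard library are available. Lean on these libraries where they do the work, as an engineer would, in place of code of your own. Each camera call takes 0.05 s, during which the arm holds its last target. There are 200 camera calls.

TASK

Pack the changeover kit: lay the white pattern plate on the round pad and the red marker lengthwise on the long pad of the lower blue tray, then set the upper tray with the yellow carrying bar squarely on top so that it drops in between the corner lips, and only then stand the date stamp upright on the pad in the upper tray, its long side along the pad. Leave the black marker and the plain green plate where they lie.

Things in the scene. Friction and masses are not known exactly. Their poses are not given: they have to be found in the camera images.
- lower_tray: Blue tray, no bar, loose, 0.9 kg, 170 (x) by 176 (y) mm, rim 36 high, walls 4, floor at z 4.5. Paired lips at the corners, outside the walls, to z 50: 2.5 mm clear of the upper tray, flaring 6 mm outward above z 44; 197 by 203 over them. Flush black pads on its floor: round, 74 wide, centre (0, -42), for the plate; 150 x 36 along x, centre (0, 45), for the marker. Origin: underside centre, z up.
- upper_tray: Blue tray with a yellow bar, 0.32 kg, 170 (x) by 176 (y) mm, walls 28 high, floor at z 4.5. Bar along x at y = 0: 100 long, 12 thick, z 44 to 62, posts at x = -44 and 44. Flush black pad 80 (x) by 50 on the floor, centre (0, 45), for the stamp. Stacked (either way round): x axes parallel, its underside on the lower tray's rim, 36 above that tray's underside. Origin: underside centre, z up.
- pattern_plate: White disc with a flower pattern (a moon-cake press plate), 56 mm diameter, 11 mm thick, lying flat, about 30 g; the one ahead of the robot (another lies far off to its left). Origin at the centre of the underside, z up.
- plain_plate: Look-alike that stays: plain green disc with a raised rim, 56 mm diameter, 11 mm thick, lying flat. Origin at the centre of the underside.
- red_marker: Felt marker with a red cap, 132 mm long (its x), 16 mm wide, 17 mm tall, lying flat, about 18 g; the one ahead of the robot (another lies far off to its left). Origin at the middle of its length, on the underside.
- black_marker: Look-alike that stays: felt marker with a black cap, 138 mm long (its x), 16 mm wide, 18 mm tall, lying flat. Origin at the middle of its length, on the underside.
- date_stamp: Black self-inking stamp with a red band, standing on its open foot, 36 mm (its x) by 62 mm (its y), 97 mm tall, about 85 g. Its head is a block 34 by 58 mm from 67 to 97 mm above the underside, rigid here; grip it there across the 34 mm. Origin at the centre of the underside, z up.
Not all that is in view belongs to the job. What is shaped like the red_marker but pink is not meant.

How it is judged:
By the outcome, as a careful person would: the job done as asked, in the order asked, and still so for the second after the job is handed in, with the robot touching nothing.
It also fails if it takes over 106 s, if anything falls off the work surface, if the arm or the gripper's body presses on something with over 40 N, if the wrist force passes 120 N, or if a joint passes its speed limit or range.

## Working session

There is one attempt and no reset: what is moved stays moved. The work goes in short steps, Python scripts to look and compute and a tool call to move; the robot and the scene stay as the last step left them, time stands still between calls to the robot, and variables do not carry over. Pictures are saved under pics/ and viewed, at most 20 in all, crops included, and the job is handed in when it is done.

Besides the shell and the picture viewer there is one more tool, called after ">>>" in YAML: its name, and indented under it one key for each argument. send_rows: Moves the arm, as the interface text tells. Its arguments: {"type":"object","properties":{"moves":{"type":"array"}},"required":["moves"]}

```bash
ls; mkdir -p pics
cat > h.py <<'E'
import numpy as np, cv2
from rig import env
def cap(n,fn=None):
    c=env.capture(n)
    for k in('K','distortion','R','t'): c[k]=np.array(c[k],float)
    if fn: cv2.imwrite('pics/'+fn,c['image'])
    return c
def ray(c,uv):
    p=cv2.undistortPoints(np.array(uv,float).reshape(-1,1,2),c['K'],c['distortion']).reshape(-1,2)
    d=np.c_[p,np.ones(len(p))]@c['R']; o=-c['R'].T@c['t'].ravel()
    return o,d
def onz(c,uv,z):
    o,d=ray(c,uv); return o+d*((z-o[2])/d[:,2])[:,None]
def proj(c,X):
    return cv2.projectPoints(np.array(X,float).reshape(-1,3),cv2.Rodrigues(c['R'])[0],c['t'].ravel(),c['K'],c['distortion'])[0].reshape(-1,2)
E
python3 - <<'E'
from h import *
for n in('top','side'):
    c=cap(n,n+'0.png'); o,_=ray(c,[[320,240]]); print(n,o.round(),c['R'].round(2).tolist(),c['K'][0,0])
s=env.read_state();print(s)
E
```

```text
pics
top [  96.    3. 1537.] [[-0.01, -1.0, 0.0], [-0.98, 0.01, -0.2], [0.2, -0.01, -0.98]] 614.2716527604831
side [   31. -1403.   781.] [[0.96, -0.27, -0.02], [-0.14, -0.44, -0.89], [0.23, 0.86, -0.46]] 515.0179439740359
{'time_s': 0.1, 'joints': array([-1.31802663e+00,  3.20256020e-01,  1.56556503e+00,  3.20285454e-05,
        1.25742320e+00, -2.00102249e-02]), 'qd': array([ 0.00091372, -0.00260238, -0.00152815,  0.00126187,  0.00018948,
       -0.00111354]), 'joint_efforts': array([ 2.59285443e-04, -4.16409445e+01, -2.34703642e+01,  2.05069557e-05,
        4.90109087e-03,  1.59640092e-05]), 'ee_pos': array([ 154.80609239, -553.31709945,  230.54712928]), 'eef_rot': array([-8.21978514e-04,  9.90713634e-01,  1.35962546e-01, -8.07618759e-05]), 'force': array([ 0.31223103,  0.25192304, -0.57101614]), 'ft_torque': array([-0.02959429, -0.06133849, -0.01682526]), 'gripper_force': 0.0, 'grip_width': 85.75806124507963}
```

View pics/top0.png

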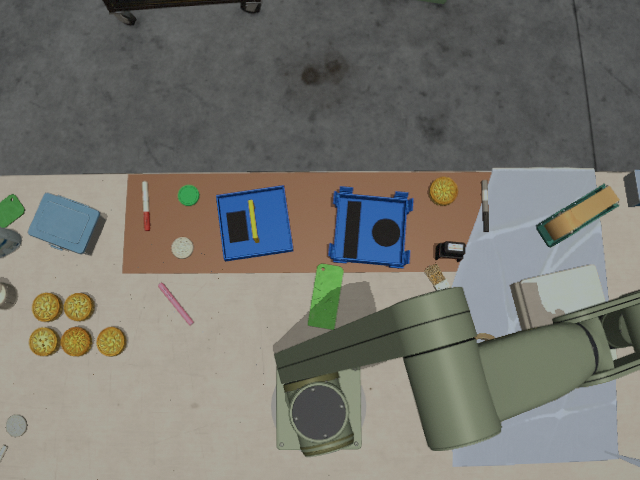

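View pics/side0.png

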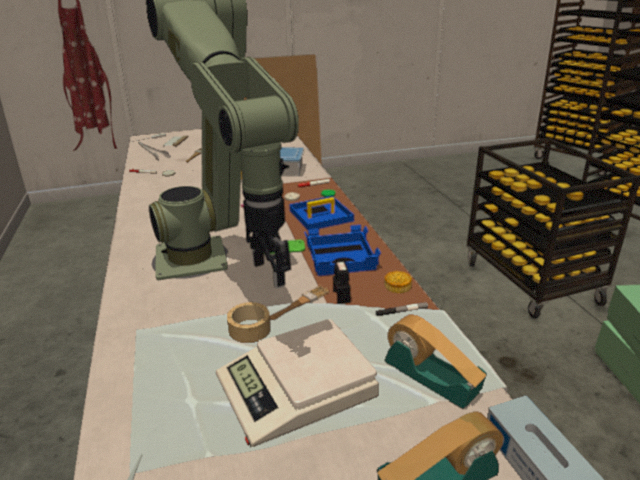

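The top view has +x up and +y left. Candidates:
- **Red marker:** red-capped (146,205) on the brown mat. The pink one (176,303) and another far left (0,452) are not meant.
- **Pattern plate:** white (182,247), not the green one (188,195) or the grey one far left (16,425).
- **Trays:** barred upper tray (255,223) and lipped lower tray (371,228).
- **Stamp:** (450,250).

Next I'll confirm these in a crop and measure.

Run:
```python
from h import *
c=cap('top'); im=c['image']; s=cap('side')
cv2.imwrite('pics/c1.png',cv2.resize(im[165:280,120:320],None,fx=4,fy=4,interpolation=cv2.INTER_CUBIC))
cv2.imwrite('pics/c2.png',cv2.resize(im[165:300,320:500],None,fx=4.4,fy=4.4,interpolation=cv2.INTER_CUBIC))
hsv=cv2.cvtColor(im,cv2.COLOR_BGR2HSV)
def big(m,box):
    x0,y0,x1,y1=box; k=np.zeros_like(m);k[y0:y1,x0:x1]=m[y0:y1,x0:x1]
    n,l,st,ce=cv2.connectedComponentsWithStats(k); i=1+np.argmax(st[1:,4]); return (l==i).astype(np.uint8),ce[i],st[i]
blue=cv2.inRange(hsv,(100,120,60),(125,255,255))
for nm,b in(('upper',(205,175,305,275)),('lower',(320,175,425,280))):
    m,ce,st=big(blue,b); print(nm,st)
    f=cv2.findContours(m,cv2.RETR_EXTERNAL,cv2.CHAIN_APPROX_NONE)[0][0]
    print(' rect',[x.round(2) if hasattr(x,'round') else x for x in cv2.minAreaRect(f)[:1]],cv2.boxPoints(cv2.minAreaRect(f)).round(1).tolist())
yel=cv2.inRange(hsv,(22,120,120),(35,255,255)); m,ce,st=big(yel,(235,190,270,255)); print('bar px',ce,st, onz(c,ce,62))
r=cv2.boxPoints(cv2.minAreaRect(np.argwhere(m)[:,::-1].astype(np.float32))); print(onz(c,r,62).round(1).tolist())
# white things on mat
notmat=cv2.inRange(hsv,(0,0,120),(180,75,255)); m,ce,st=big(notmat,(165,230,200,262)); print('plate',ce,st,onz(c,ce,11).round(1))
mat=hsv[225,135]; print('mat',mat, im[225,135], im[250,182], im[190,145],im[222,147])
```

```text
upper [ 216  186   77   75 3782]
 rect [(253.48814392089844, 222.9184112548828)] [[214.1999969482422, 195.0], [283.1000061035156, 184.89999389648438], [292.70001220703125, 250.89999389648438], [223.89999389648438, 260.8999938964844]]
lower [ 329  187   84   81 3867]
 rect [(371.1744384765625, 227.01614379882812)] [[327.5, 261.1000061035156], [334.5, 185.5], [414.79998779296875, 192.89999389648438], [407.79998779296875, 268.6000061035156]]
bar px [252.46706587 218.68263473] [248 200  10  39 167] [[455.21674619 159.72977445  62.        ]]
[[502.8, 172.0, 62.0], [504.1, 160.9, 62.0], [407.4, 147.3, 62.0], [406.0, 158.2, 62.0]]
plate [181.66754617 247.22163588] [171 237  23  22 379] [[394.3 344.8  11. ]]
mat [ 13 111 135] [ 76 101 135] [151 167 164] [173 179 171] [ 48  56 137]
```

View pics/c1.png

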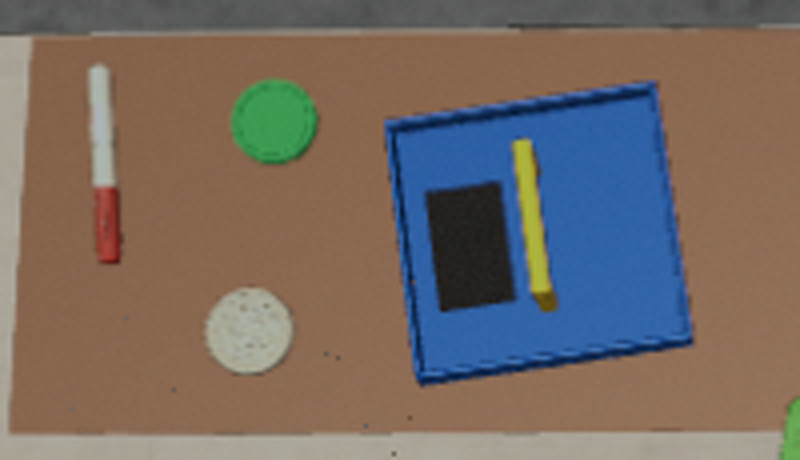

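View pics/c2.png

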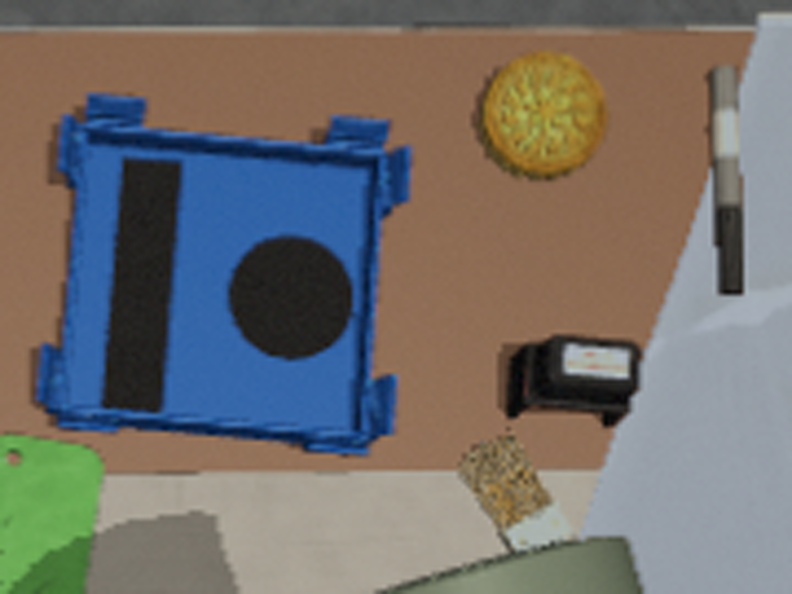

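The crop confirms the red-capped marker (c1 at 105,165) and the white patterned plate (249,331). The stamp is in c2 at (580,375). Next come the precise poses.

```bash
cat > m.py <<'E'
from h import *
def blob(m,box):
    x0,y0,x1,y1=box; k=np.zeros_like(m);k[y0:y1,x0:x1]=m[y0:y1,x0:x1]
    n,l,st,ce=cv2.connectedComponentsWithStats(k); i=1+np.argmax(st[1:,4]); return np.argwhere(l==i)[:,::-1].astype(np.float32),ce[i]
def axis(P):
    P=P[:,:2]; v=np.linalg.svd(P-P.mean(0),full_matrices=False)[2][0]; v*=np.sign(v[0]); q=(P-P.mean(0))@v
    w=(P-P.mean(0))@np.array([-v[1],v[0]])
    return P.mean(0)+v*(q.max()+q.min())/2, P.mean(0).round(1),np.degrees(np.arctan2(v[1],v[0])), np.ptp(q), np.ptp(w)
E
python3 - <<'E'
from m import *
c=cap('top'); im=c['image']; hsv=cv2.cvtColor(im,cv2.COLOR_BGR2HSV)
dark=cv2.inRange(hsv,(0,0,0),(180,255,75))
dk=((im.max(2)<70)&(im[:,:,0]<60)).astype(np.uint8)
for nm,b in(('upad',(224,205,252,250)),('lpad',(340,195,364,265)),('round',(368,212,404,252))):
    p,ce=blob(dk,b); print(nm,len(p),axis(onz(c,p,4.5)))
pr,_=blob(dk,(368,212,404,252)); pl,_=blob(dk,(340,195,364,265))
R=onz(c,pr,4.5).mean(0)[:2];L=onz(c,pl,4.5).mean(0)[:2]; d=L-R
yaw=np.arctan2(d[1],d[0])-np.pi/2; print('lower yaw',np.degrees(yaw),'dist (87)',np.hypot(*d),'origin',R+d*42/87)
# marker: not mat by Lab distance
lab=cv2.cvtColor(im,cv2.COLOR_BGR2LAB).astype(int); ref=np.median(lab[205:240,155:170].reshape(-1,3),0)
nm=(np.abs(lab-ref).max(2)>18).astype(np.uint8)
p,ce=blob(nm,(134,176,160,236)); print('marker',ce,len(p),axis(onz(c,p,9)))
p,ce=blob(nm,(165,230,200,262)); P=onz(c,p,9); print('plate',ce,axis(P),P.mean(0))
# stamp
d2=(im.max(2)<60).astype(np.uint8)
s=cap('side')
cv2.imwrite('pics/st.png',np.hstack([cv2.resize(im[235:270,425:475],(400,280),interpolation=cv2.INTER_CUBIC),cv2.resize(s['image'][250:310,320:370],(240,280),interpolation=cv2.INTER_CUBIC)]))
E
```

```text
upad 530 (array([449.44740083, 205.42422763]), array([449.4, 205.4]), np.float64(7.977330446778717), np.float64(77.2388812322674), np.float64(46.25372178434416))
lpad 725 (array([439.99621583, -88.64101209]), array([439.2, -88.6]), np.float64(-5.907485826380303), np.float64(147.65117380007752), np.float64(33.22234370080939))
round 588 (array([ 431.9458454, -175.4176769]), array([ 431.7, -175.5]), np.float64(10.406362590491442), np.float64(69.96725353456785), np.float64(69.75437782630328))
lower yaw -4.970489913947371 dist (87) 87.23842604795809 origin [ 435.30639626 -133.51391717]
marker [145.53090909 206.69090909] 275 (array([505.86158532, 444.84202364]), array([502.4, 444.4]), np.float64(7.3322806671441745), np.float64(133.43981235003827), np.float64(16.40307848972187))
plate [181.72054795 247.18630137] (array([394.18594888, 344.59846077]), array([394.8, 345.1]), np.float64(39.024044351097324), np.float64(57.72419470760125), np.float64(52.99435862393282)) [394.81599211 345.10909765   9.        ]
```

View pics/st.png

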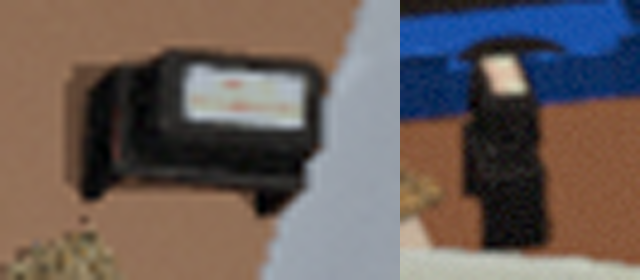

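Positions found:

| Item | x (mm) | y (mm) | Yaw |
|---|---|---|---|
| Plate | 394.5 | 345 | – |
| Marker | 505.5 | 445 | 7.3° |
| Upper tray bar | 455.2 | 160.3 | 7.7° |
| Lower tray | 435.3 | -133.5 | -5.3° |

Sizes and pad distances match the given ones. I'm heading for the plate.

>>> send_rows:
  moves:
    - {"fingers":1,"translation":[0.3,0.5,0],"spin":0.05}
    - {"fingers":1,"translation":[0.6,1,0],"spin":0.11}

```text
time_s: 0.55
ee_pos: [203.2, -473.0, 231.0]
eef_rot: [-0.0, 0.975, 0.222, 0.0]
force: [0.0, -0.4, -0.5]
grip_width: 85.3
gripper_force: 0.0
```

>>> send_rows:
  moves:
    - {"fingers":1,"translation":[0.3,0.5,0],"spin":0.05}
    - {"fingers":1,"translation":[0.6,1,0],"spin":0.11}

```text
time_s: 0.8
ee_pos: [251.5, -392.5, 231.4]
eef_rot: [0.0, 0.952, 0.305, 0.0]
force: [-0.4, -0.5, -0.3]
grip_width: 85.3
gripper_force: 0.0
```

>>> send_rows:
  moves:
    - {"fingers":1,"translation":[0.3,0.5,0],"spin":0.05}
    - {"fingers":1,"translation":[0.6,1,0],"spin":0.11}

```text
time_s: 1.05
ee_pos: [299.5, -312.4, 231.5]
eef_rot: [0.0, 0.922, 0.387, 0.0]
force: [0.4, -0.1, 0.0]
grip_width: 85.4
gripper_force: 0.0
```

>>> send_rows:
  moves:
    - {"fingers":1,"translation":[0.15,0.5,0],"spin":0.05}
    - {"fingers":1,"translation":[0.3,1,0],"spin":0.11}

```text
time_s: 1.3
ee_pos: [323.3, -232.4, 231.4]
eef_rot: [0.0, 0.885, 0.465, 0.0]
force: [0.3, 0.6, -0.1]
grip_width: 85.3
gripper_force: 0.0
```

>>> send_rows:
  moves:
    - {"fingers":1,"translation":[0.15,0.5,0],"spin":0.05}
    - {"fingers":1,"translation":[0.3,1,0],"spin":0.11}

```text
time_s: 1.55
ee_pos: [347.1, -152.5, 231.5]
eef_rot: [0.0, 0.842, 0.539, 0.0]
force: [-0.3, -0.1, -1.0]
grip_width: 85.0
gripper_force: 0.0
```

>>> send_rows:
  moves:
    - {"fingers":1,"translation":[0.15,0.5,0],"spin":0.05}
    - {"fingers":1,"translation":[0.3,1,0],"spin":0.11}

```text
time_s: 1.8
ee_pos: [371.2, -72.4, 231.5]
eef_rot: [0.0, 0.792, 0.61, 0.0]
force: [0.4, 0.0, -0.4]
grip_width: 85.5
gripper_force: 0.0
```

>>> send_rows:
  moves:
    - {"fingers":1,"translation":[0.15,0.5,0],"spin":0.05}
    - {"fingers":1,"translation":[0.29,1,0],"spin":0.11}

```text
time_s: 2.05
ee_pos: [394.4, 7.6, 231.5]
eef_rot: [0.0, 0.737, 0.676, 0.0]
force: [0.9, 0.3, -0.4]
grip_width: 85.1
gripper_force: 0.0
```

>>> send_rows:
  moves:
    - {"fingers":1,"translation":[0,0.5,0],"spin":0}
    - {"fingers":1,"translation":[0,1,0],"spin":0}

```text
time_s: 2.3
ee_pos: [394.1, 87.6, 231.4]
eef_rot: [0.0, 0.738, 0.675, 0.0]
force: [0.6, 0.1, 0.4]
grip_width: 84.9
gripper_force: 0.0
```

>>> send_rows:
  moves:
    - {"fingers":1,"translation":[0,0.5,0],"spin":0}
    - {"fingers":1,"translation":[0,1,0],"spin":0}

```text
time_s: 2.55
ee_pos: [393.9, 167.6, 231.5]
eef_rot: [0.0, 0.738, 0.675, 0.0]
force: [0.6, -0.9, 0.5]
grip_width: 85.7
gripper_force: 0.0
```

>>> send_rows:
  moves:
    - {"fingers":1,"translation":[0,0.5,0],"spin":0}
    - {"fingers":1,"translation":[0,1,0],"spin":0}

```text
time_s: 2.8
ee_pos: [394.0, 247.6, 231.4]
eef_rot: [0.0, 0.738, 0.675, 0.0]
force: [0.2, -0.5, 1.1]
grip_width: 85.5
gripper_force: 0.0
```

>>> send_rows:
  moves:
    - {"fingers":1,"translation":[0,0.6,-0.3],"spin":0}
    - {"fingers":1,"translation":[0,1,-0.8],"spin":0}
    - {"fingers":1,"translation":[0,1,-1],"spin":0}

```text
time_s: 3.18
ee_pos: [393.1, 327.7, 149.0]
eef_rot: [-0.0, 0.737, 0.676, -0.001]
force: [-0.0, -1.0, -0.2]
grip_width: 85.3
gripper_force: 0.0
```

>>> send_rows:
  moves:
    - {"fingers":1,"translation":[0,0.22,-0.5],"spin":0}
    - {"fingers":1,"translation":[0,0.22,-1],"spin":0}
    - {"fingers":1,"translation":[0,0.22,-1],"spin":0}

```text
time_s: 3.55
ee_pos: [392.3, 342.5, 68.9]
eef_rot: [-0.0, 0.738, 0.675, -0.004]
force: [-0.5, -0.6, 0.1]
grip_width: 85.2
gripper_force: 0.0
```

>>> send_rows:
  moves:
    - {"fingers":1,"translation":[0,0,0],"spin":0}
    - {"fingers":1,"translation":[0,0,0],"spin":0}

```text
time_s: 3.8
ee_pos: [395.2, 344.6, 73.2]
eef_rot: [0.0, 0.738, 0.675, 0.002]
force: [0.9, 0.2, -0.1]
grip_width: 85.4
gripper_force: 0.0
```

Run:
```python
from h import *
c=cap('top');cv2.imwrite('pics/p1.png',cv2.resize(c['image'][180:300,100:280],None,fx=4,fy=4,interpolation=cv2.INTER_CUBIC))
s=env.read_state();print(s['ee_pos'].round(1),s['joints'].round(3),s['eef_rot'].round(4))
```

```text
[395.1 344.4  73. ] [ 0.695  0.394  1.901 -0.     0.843  0.784] [1.000e-04 7.378e-01 6.750e-01 1.700e-03]
```

View pics/p1.png

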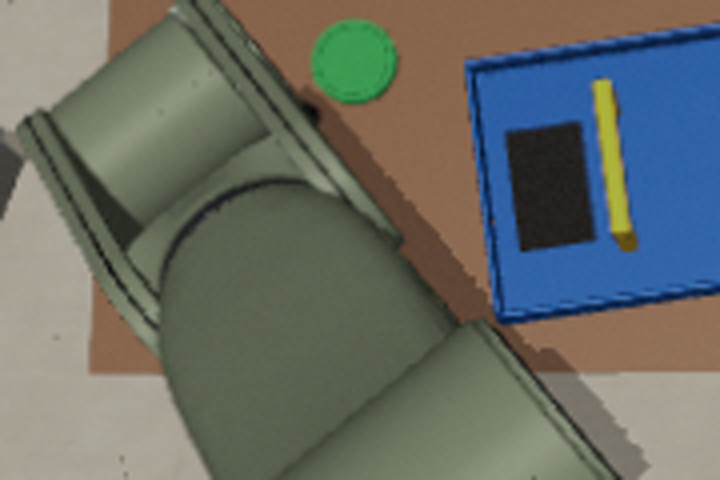

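>>> send_rows:
  moves:
    - {"fingers":1,"translation":[0.01,0.01,-0.4],"spin":0}
    - {"fingers":1,"translation":[0.01,0.01,-0.7],"spin":0}
    - {"fingers":1,"translation":[0.01,0.01,-0.85],"spin":0}
    - {"fingers":1,"translation":[0.01,0.01,-0.92],"spin":0}
    - {"fingers":1,"translation":[0.01,0.01,-0.92],"spin":0}
    - {"fingers":0.7,"translation":[0.01,0.01,-0.92],"spin":0}

```text
time_s: 4.6
ee_pos: [395.4, 345.1, -1.5]
eef_rot: [0.0, 0.738, 0.675, 0.001]
force: [-0.4, 0.9, 0.1]
grip_width: 69.6
gripper_force: 0.0
```

>>> send_rows:
  moves:
    - {"fingers":0.5,"translation":[0,0,0],"spin":0}
    - {"fingers":0.5,"translation":[0,0,0],"spin":0}
    - {"fingers":0.5,"translation":[0,0,0],"spin":0}
    - {"fingers":0.5,"translation":[0,0,0],"spin":0}
    - {"fingers":0.5,"translation":[0,0,0],"spin":0}

```text
time_s: 5.22
ee_pos: [395.4, 345.0, -0.9]
eef_rot: [0.0, 0.738, 0.675, 0.001]
force: [-2.0, -0.2, 7.4]
grip_width: 53.4
gripper_force: 61.6
```

>>> send_rows:
  moves:
    - {"fingers":0.5,"translation":[0,0,0.15],"spin":0}
    - {"fingers":0.5,"translation":[0,0,0.4],"spin":0}
    - {"fingers":0.5,"translation":[0,0,0.7],"spin":0}
    - {"fingers":0.5,"translation":[0,0,1],"spin":0}

```text
time_s: 5.72
ee_pos: [395.0, 344.7, 79.2]
eef_rot: [0.0, 0.738, 0.675, 0.0]
force: [1.3, 0.5, -0.4]
grip_width: 54.1
gripper_force: 62.9
```

>>> send_rows:
  moves:
    - {"fingers":0.5,"translation":[0,-0.2,0.4],"spin":0}
    - {"fingers":0.5,"translation":[0,-0.6,0.8],"spin":0}
    - {"fingers":0.5,"translation":[0,-1,1],"spin":0}

```text
time_s: 6.1
ee_pos: [395.5, 264.4, 160.2]
eef_rot: [0.0, 0.737, 0.675, 0.002]
force: [0.2, -0.4, -0.4]
grip_width: 53.6
gripper_force: 62.9
```

Run:
```python
from h import *
s=cap('side');p=proj(s,env.read_state()['ee_pos'])[0].astype(int);print(p)
x,y=p;cv2.imwrite('pics/p2.png',cv2.resize(s['image'][y-50:y+50,x-60:x+60],None,fx=5,fy=5,interpolation=cv2.INTER_CUBIC))
```

```text
[294 165]
```

View pics/p2.png

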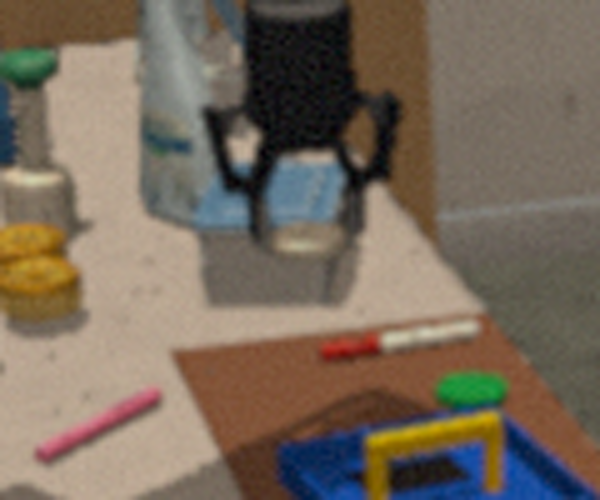

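The plate hangs level in the fingertips (crop 310,238) and the red marker is clear at (400,340). I'm carrying it to the round pad.

>>> send_rows:
  moves:
    - {"fingers":0.5,"translation":[0.05,-0.5,0],"spin":0}
    - {"fingers":0.5,"translation":[0.1,-1,0],"spin":0}

```text
time_s: 6.4
ee_pos: [402.9, 183.8, 158.5]
eef_rot: [0.0, 0.737, 0.676, 0.001]
force: [0.2, -0.0, -0.1]
grip_width: 53.3
gripper_force: 62.9
```

>>> send_rows:
  moves:
    - {"fingers":0.5,"translation":[0.05,-0.5,0],"spin":0}
    - {"fingers":0.5,"translation":[0.1,-1,0],"spin":0}

```text
time_s: 6.65
ee_pos: [410.9, 103.5, 158.3]
eef_rot: [0.0, 0.738, 0.675, 0.001]
force: [0.2, 0.1, -0.3]
grip_width: 53.7
gripper_force: 62.9
```

>>> send_rows:
  moves:
    - {"fingers":0.5,"translation":[0.05,-0.5,0],"spin":0}
    - {"fingers":0.5,"translation":[0.1,-1,0],"spin":0}

```text
time_s: 6.9
ee_pos: [419.0, 23.4, 158.3]
eef_rot: [0.0, 0.738, 0.675, 0.0]
force: [0.3, 0.5, 0.1]
grip_width: 53.6
gripper_force: 62.9
```

>>> send_rows:
  moves:
    - {"fingers":0.5,"translation":[0.05,-0.5,0],"spin":0}
    - {"fingers":0.5,"translation":[0.1,-1,0],"spin":0}

```text
time_s: 7.15
ee_pos: [427.0, -56.6, 158.4]
eef_rot: [0.0, 0.738, 0.675, 0.0]
force: [0.2, 0.2, 0.1]
grip_width: 53.2
gripper_force: 62.9
```

>>> send_rows:
  moves:
    - {"fingers":0.5,"translation":[0.03,-0.5,0],"spin":0}
    - {"fingers":0.5,"translation":[0.06,-1,0],"spin":0}
    - {"fingers":0.5,"translation":[0.06,-1,-0.2],"spin":0}

```text
time_s: 7.52
ee_pos: [433.1, -138.0, 143.0]
eef_rot: [0.002, 0.739, 0.674, 0.001]
force: [0.4, 0.8, -0.3]
grip_width: 53.5
gripper_force: 62.9
```

>>> send_rows:
  moves:
    - {"fingers":0.5,"translation":[0,-0.3,0],"spin":0}
    - {"fingers":0.5,"translation":[0,-0.5,-0.3],"spin":0}
    - {"fingers":0.5,"translation":[0,-0.5,-0.6],"spin":0}
    - {"fingers":0.5,"translation":[0,-0.5,-0.9],"spin":0}
    - {"fingers":0.5,"translation":[0,-0.5,-1],"spin":0}
    - {"fingers":0.5,"translation":[0,-0.5,-1],"spin":0}

```text
time_s: 8.28
ee_pos: [431.8, -175.3, 61.9]
eef_rot: [-0.0, 0.738, 0.675, -0.0]
force: [0.1, -0.7, -0.6]
grip_width: 53.4
gripper_force: 63.0
```

>>> send_rows:
  moves:
    - {"fingers":0.5,"translation":[0,0,-0.3],"spin":0}
    - {"fingers":0.5,"translation":[0,0,-0.55],"spin":0}
    - {"fingers":0.5,"translation":[0,0,-0.67],"spin":0}
    - {"fingers":0.5,"translation":[0,0,-0.72],"spin":0}
    - {"fingers":0.5,"translation":[0,0,-0.72],"spin":0}

```text
time_s: 8.9
ee_pos: [432.2, -175.5, 4.6]
eef_rot: [0.0, 0.738, 0.675, 0.0]
force: [-0.6, 0.7, -0.7]
grip_width: 53.4
gripper_force: 63.0
```

>>> send_rows:
  moves:
    - {"fingers":0.8,"translation":[0,0,0],"spin":0}
    - {"fingers":0.8,"translation":[0,0,0],"spin":0}
    - {"fingers":0.8,"translation":[0,0,0],"spin":0}
    - {"fingers":0.8,"translation":[0,0,0.3],"spin":0}
    - {"fingers":0.8,"translation":[0,0,1],"spin":0}

```text
time_s: 9.52
ee_pos: [430.1, -174.7, 83.3]
eef_rot: [-0.003, 0.738, 0.675, -0.001]
force: [1.1, -0.3, -0.4]
grip_width: 68.0
gripper_force: 0.0
```

>>> send_rows:
  moves:
    - {"fingers":1,"translation":[0,0.5,0.6],"spin":-0.1}
    - {"fingers":1,"translation":[0,1,0.8],"spin":-0.2}

```text
time_s: 9.78
ee_pos: [433.3, -95.1, 151.2]
eef_rot: [0.002, 0.836, 0.549, 0.002]
force: [1.2, -0.1, 0.2]
grip_width: 85.6
gripper_force: 0.0
```

>>> send_rows:
  moves:
    - {"fingers":1,"translation":[0,0.5,0],"spin":-0.1}
    - {"fingers":1,"translation":[0,1,0],"spin":-0.2}

```text
time_s: 10.02
ee_pos: [431.7, -14.2, 148.7]
eef_rot: [0.0, 0.911, 0.412, 0.001]
force: [0.1, 0.2, -0.7]
grip_width: 85.2
gripper_force: 0.0
```

>>> send_rows:
  moves:
    - {"fingers":1,"translation":[0,0.5,0],"spin":-0.1}
    - {"fingers":1,"translation":[0,1,0],"spin":-0.2}

```text
time_s: 10.28
ee_pos: [431.5, 65.9, 148.3]
eef_rot: [0.0, 0.964, 0.264, 0.0]
force: [0.5, 0.5, 0.7]
grip_width: 85.5
gripper_force: 0.0
```

Run:
```python
from m import *
print(env.read_state()['ee_pos'].round(1))
c=cap('top');im=c['image'];cv2.imwrite('pics/p3.png',cv2.resize(im[170:290,310:490],None,fx=4,fy=4,interpolation=cv2.INTER_CUBIC))
hsv=cv2.cvtColor(im,cv2.COLOR_BGR2HSV); w=cv2.inRange(hsv,(0,0,110),(180,75,255))
p,ce=blob(w,(368,212,404,252)); print(ce,len(p),onz(c,p,14).mean(0))
```

```text
[431.5  65.9 148.3]
[386.25067385 231.06469003] 371 [ 432.55615497 -175.80528143   14.        ]
```

View pics/p3.png

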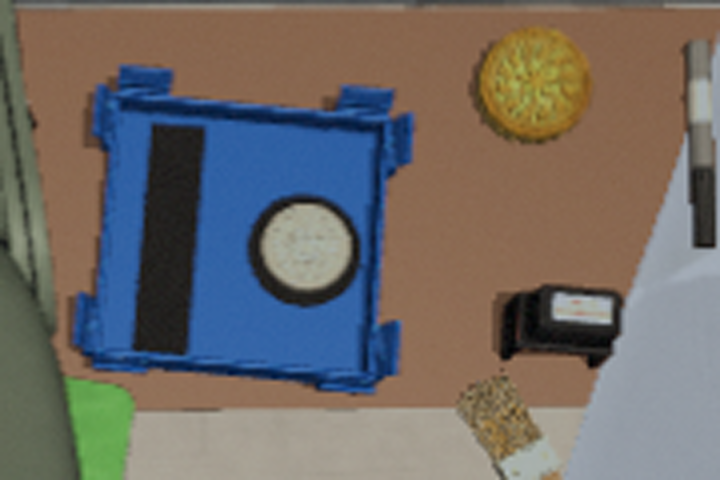

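The plate is centred on the round pad (crop 305,247). Next is the red marker.

>>> send_rows:
  moves:
    - {"fingers":0.6,"translation":[0.1,0.5,0],"spin":-0.06}
    - {"fingers":0.6,"translation":[0.2,1,0],"spin":-0.13}

```text
time_s: 10.58
ee_pos: [447.8, 145.6, 148.3]
eef_rot: [0.0, 0.986, 0.165, 0.0]
force: [1.5, 0.3, -0.5]
grip_width: 52.0
gripper_force: 0.0
```

>>> send_rows:
  moves:
    - {"fingers":0.6,"translation":[0.1,0.5,0],"spin":-0.06}
    - {"fingers":0.6,"translation":[0.2,1,0],"spin":-0.13}

```text
time_s: 10.82
ee_pos: [463.8, 225.8, 148.2]
eef_rot: [0.0, 0.998, 0.064, 0.0]
force: [1.9, 0.0, -0.9]
grip_width: 51.8
gripper_force: 0.0
```

>>> send_rows:
  moves:
    - {"fingers":0.6,"translation":[0.1,0.5,0],"spin":0}
    - {"fingers":0.6,"translation":[0.2,1,0],"spin":0}

```text
time_s: 11.08
ee_pos: [479.8, 305.7, 148.1]
eef_rot: [0.0, 0.998, 0.066, -0.0]
force: [0.7, -0.3, 0.2]
grip_width: 51.4
gripper_force: 0.0
```

>>> send_rows:
  moves:
    - {"fingers":0.6,"translation":[0.1,0.5,0],"spin":0}
    - {"fingers":0.6,"translation":[0.2,1,0],"spin":0}

```text
time_s: 11.32
ee_pos: [495.9, 385.7, 148.0]
eef_rot: [0.0, 0.998, 0.066, -0.0]
force: [1.4, 0.4, 0.1]
grip_width: 51.1
gripper_force: 0.0
```

>>> send_rows:
  moves:
    - {"fingers":0.6,"translation":[0.12,0.5,0],"spin":0}
    - {"fingers":0.6,"translation":[0.12,0.75,-0.2],"spin":0}
    - {"fingers":0.6,"translation":[0.12,0.75,-0.6],"spin":0}
    - {"fingers":0.6,"translation":[0.12,0.75,-1],"spin":0}
    - {"fingers":0.6,"translation":[0.12,0.75,-1],"spin":0}
    - {"fingers":0.6,"translation":[0.12,0.75,-1],"spin":0}

```text
time_s: 12.08
ee_pos: [505.6, 444.5, 68.8]
eef_rot: [-0.0, 0.998, 0.066, 0.0]
force: [0.6, 0.0, 0.6]
grip_width: 51.6
gripper_force: 0.0
```

Run:
```python
from h import *
st=env.read_state();print(st['ee_pos'].round(1),st['joints'].round(2),st['eef_rot'].round(3))
s=cap('side');x,y=proj(s,[505,445,8])[0].astype(int);print(x,y)
cv2.imwrite('pics/p4.png',cv2.resize(s['image'][y-50:y+30,x-50:x+50],None,fx=6,fy=6,interpolation=cv2.INTER_CUBIC))
```

```text
[505.6 444.5  68.8] [ 0.7   0.6   1.53 -0.    1.01  2.14] [-0.     0.998  0.066  0.   ]
312 183
```

View pics/p4.png

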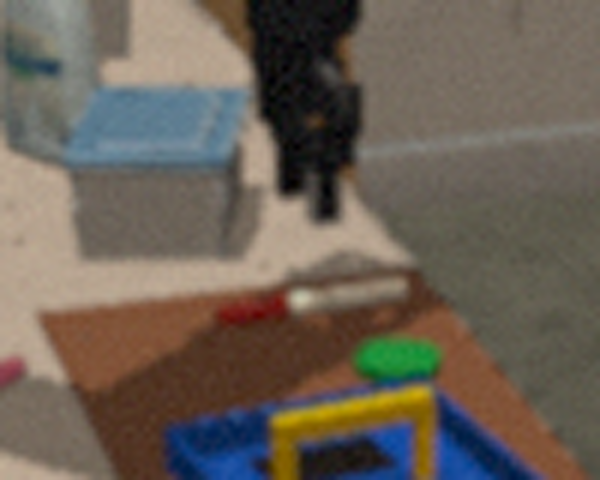

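>>> send_rows:
  moves:
    - {"fingers":0.6,"translation":[0,0,-0.4],"spin":0}
    - {"fingers":0.6,"translation":[0,0,-0.65],"spin":0}
    - {"fingers":0.6,"translation":[0,0,-0.77],"spin":0}
    - {"fingers":0.6,"translation":[0,0,-0.81],"spin":0}
    - {"fingers":0.4,"translation":[0,0,-0.81],"spin":0}
    - {"fingers":0.1,"translation":[0,0,-0.81],"spin":0}
    - {"fingers":0.1,"translation":[0,0,-0.81],"spin":0}
    - {"fingers":0.1,"translation":[0,0,-0.81],"spin":0}

```text
time_s: 13.12
ee_pos: [505.9, 445.2, 4.5]
eef_rot: [-0.001, 0.998, 0.066, 0.001]
force: [-0.9, -0.6, 5.9]
grip_width: 13.4
gripper_force: 62.2
```

>>> send_rows:
  moves:
    - {"fingers":0.1,"translation":[0,0,0],"spin":0}
    - {"fingers":0.1,"translation":[0,0,0],"spin":0}

```text
time_s: 13.38
ee_pos: [506.0, 445.2, 4.6]
eef_rot: [-0.001, 0.998, 0.066, 0.001]
force: [-0.1, -0.5, 6.7]
grip_width: 13.8
gripper_force: 62.2
```

>>> send_rows:
  moves:
    - {"fingers":0.1,"translation":[0,0,0.15],"spin":0}
    - {"fingers":0.1,"translation":[0,0,0.5],"spin":0}
    - {"fingers":0.1,"translation":[0,0,1],"spin":0}

```text
time_s: 13.75
ee_pos: [504.5, 443.9, 83.1]
eef_rot: [0.001, 0.998, 0.066, -0.001]
force: [0.9, 1.0, -0.1]
grip_width: 13.5
gripper_force: 61.5
```

>>> send_rows:
  moves:
    - {"fingers":0.1,"translation":[-0.05,-0.4,0.6],"spin":0}
    - {"fingers":0.1,"translation":[-0.12,-1,0.9],"spin":0}

```text
time_s: 14.0
ee_pos: [496.6, 365.3, 158.4]
eef_rot: [-0.001, 0.998, 0.067, 0.002]
force: [0.7, 0.2, -0.3]
grip_width: 13.6
gripper_force: 61.5
```

>>> send_rows:
  moves:
    - {"fingers":0.1,"translation":[-0.07,-0.5,0],"spin":-0.04}
    - {"fingers":0.1,"translation":[-0.14,-1,0],"spin":-0.07}

```text
time_s: 14.25
ee_pos: [484.2, 283.3, 156.2]
eef_rot: [-0.0, 1.0, 0.01, 0.001]
force: [0.3, 0.0, -0.1]
grip_width: 13.7
gripper_force: 61.5
```

>>> send_rows:
  moves:
    - {"fingers":0.1,"translation":[-0.07,-0.5,0],"spin":-0.04}
    - {"fingers":0.1,"translation":[-0.14,-1,0],"spin":-0.07}

```text
time_s: 14.5
ee_pos: [472.9, 203.3, 155.8]
eef_rot: [0.0, 0.999, -0.045, 0.0]
force: [0.2, -0.0, -0.1]
grip_width: 13.4
gripper_force: 61.5
```

>>> send_rows:
  moves:
    - {"fingers":0.1,"translation":[-0.07,-0.5,0],"spin":0}
    - {"fingers":0.1,"translation":[-0.14,-1,0],"spin":0}

```text
time_s: 14.75
ee_pos: [461.6, 123.4, 155.8]
eef_rot: [0.0, 0.999, -0.044, 0.0]
force: [0.8, -0.3, -0.6]
grip_width: 13.8
gripper_force: 61.5
```

>>> send_rows:
  moves:
    - {"fingers":0.1,"translation":[-0.07,-0.5,0],"spin":0}
    - {"fingers":0.1,"translation":[-0.14,-1,0],"spin":0}

```text
time_s: 15.0
ee_pos: [450.4, 43.4, 155.8]
eef_rot: [0.0, 0.999, -0.044, 0.0]
force: [0.5, -0.6, 0.0]
grip_width: 13.7
gripper_force: 61.5
```

>>> send_rows:
  moves:
    - {"fingers":0.1,"translation":[-0.07,-0.5,0],"spin":0}
    - {"fingers":0.1,"translation":[-0.14,-1,0],"spin":0}

```text
time_s: 15.25
ee_pos: [439.3, -36.6, 155.8]
eef_rot: [0.0, 0.999, -0.044, 0.0]
force: [0.6, 0.3, 0.1]
grip_width: 13.7
gripper_force: 61.5
```

>>> send_rows:
  moves:
    - {"fingers":0.1,"translation":[0,-0.4,0],"spin":0}
    - {"fingers":0.1,"translation":[0,-0.67,-0.1],"spin":0}
    - {"fingers":0.1,"translation":[0,-0.67,-0.5],"spin":0}
    - {"fingers":0.1,"translation":[0,-0.67,-0.9],"spin":0}
    - {"fingers":0.1,"translation":[0,-0.67,-0.9],"spin":0}
    - {"fingers":0.1,"translation":[0,-0.67,-0.9],"spin":0}

```text
time_s: 16.0
ee_pos: [440.5, -89.0, 84.4]
eef_rot: [0.0, 0.999, -0.044, 0.001]
force: [-0.1, 0.2, 0.2]
grip_width: 13.5
gripper_force: 61.5
```

Run:
```python
from h import *
st=env.read_state();print(st['ee_pos'].round(1),st['eef_rot'].round(4))
s=cap('side');x,y=proj(s,[439,-89,40])[0].astype(int);print(x,y)
cv2.imwrite('pics/p5.png',cv2.resize(s['image'][y-60:y+60,x-80:x+80],None,fx=5,fy=5,interpolation=cv2.INTER_CUBIC))
```

```text
[440.5 -89.   84.4] [ 2.00e-04  9.99e-01 -4.42e-02  8.00e-04]
336 239
```

View pics/p5.png

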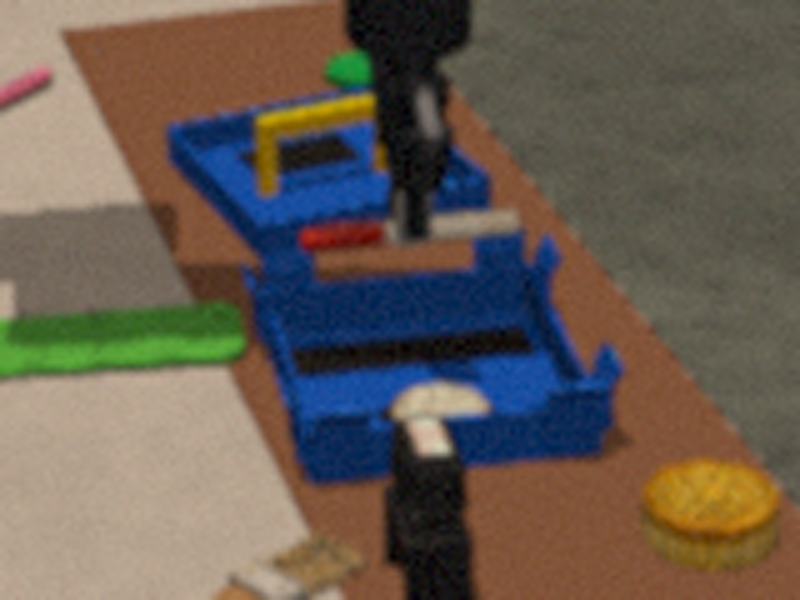

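The marker hangs level and parallel to the long pad (crop 410,232). Lowering it now.

>>> send_rows:
  moves:
    - {"fingers":0.1,"translation":[0,0,-0.4],"spin":0}
    - {"fingers":0.1,"translation":[0,0,-0.7],"spin":0}
    - {"fingers":0.1,"translation":[0,0,-0.85],"spin":0}
    - {"fingers":0.1,"translation":[0,0,-0.91],"spin":0}
    - {"fingers":0.1,"translation":[0,0,-0.94],"spin":0}
    - {"fingers":0.1,"translation":[0,0,-0.94],"spin":0}

```text
time_s: 16.8
ee_pos: [440.5, -89.1, 9.0]
eef_rot: [0.0, 0.999, -0.044, 0.001]
force: [0.3, 0.3, 3.5]
grip_width: 13.5
gripper_force: 61.8
```

>>> send_rows:
  moves:
    - {"fingers":0.4,"translation":[0,0,0],"spin":0}
    - {"fingers":0.4,"translation":[0,0,0],"spin":0}
    - {"fingers":0.4,"translation":[0,0,0],"spin":0}
    - {"fingers":0.4,"translation":[0,0,0.3],"spin":0}
    - {"fingers":0.4,"translation":[0,0,1],"spin":0}

```text
time_s: 17.42
ee_pos: [437.9, -88.6, 87.2]
eef_rot: [-0.001, 0.999, -0.044, -0.003]
force: [1.5, -0.2, -0.0]
grip_width: 34.1
gripper_force: 0.0
```

>>> send_rows:
  moves:
    - {"fingers":0.6,"translation":[0,0.5,0.6],"spin":0.03}
    - {"fingers":0.6,"translation":[0,1,0.8],"spin":0.07}

```text
time_s: 17.68
ee_pos: [441.3, -8.4, 155.2]
eef_rot: [0.0, 1.0, 0.011, 0.003]
force: [0.9, 0.7, -0.4]
grip_width: 51.0
gripper_force: 0.0
```

>>> send_rows:
  moves:
    - {"fingers":0.6,"translation":[0,0.5,0],"spin":0.03}
    - {"fingers":0.6,"translation":[0,1,0],"spin":0.07}

```text
time_s: 17.92
ee_pos: [439.6, 72.3, 152.5]
eef_rot: [0.0, 0.998, 0.067, 0.001]
force: [0.4, 0.8, 0.2]
grip_width: 51.4
gripper_force: 0.0
```

>>> send_rows:
  moves:
    - {"fingers":0.6,"translation":[0,0.5,0],"spin":0}
    - {"fingers":0.6,"translation":[0,1,0],"spin":0}

```text
time_s: 18.18
ee_pos: [439.5, 152.3, 152.1]
eef_rot: [0.0, 0.998, 0.066, 0.0]
force: [0.4, -0.6, 0.1]
grip_width: 51.4
gripper_force: 0.0
```

Run:
```python
from m import *
print(env.read_state()['ee_pos'].round(1))
c=cap('top');im=c['image'];cv2.imwrite('pics/p6.png',cv2.resize(im[170:290,310:490],None,fx=4,fy=4,interpolation=cv2.INTER_CUBIC))
hsv=cv2.cvtColor(im,cv2.COLOR_BGR2HSV)
nb=cv2.bitwise_not(cv2.inRange(hsv,(100,120,0),(125,255,255)))&((im.max(2)>75).astype(np.uint8)*255)
p,ce=blob(nb,(339,195,366,262)); print('marker',ce,len(p),axis(onz(c,p,13)))
w=cv2.inRange(hsv,(0,0,110),(180,75,255)); p,ce=blob(w,(368,212,404,252)); print('plate',onz(c,p,14).mean(0))
bl=cv2.inRange(hsv,(100,120,40),(125,255,255))
```

```text
[439.5 152.3 152.1]
marker [352.03395062 228.25      ] 324 (array([441.685723  , -88.94858536]), array([440.8, -88.9]), np.float64(-4.8268768701295075), np.float64(131.58830426735068), np.float64(16.39296469333713))
plate [ 432.49952761 -175.75693196   14.        ]
```

View pics/p6.png

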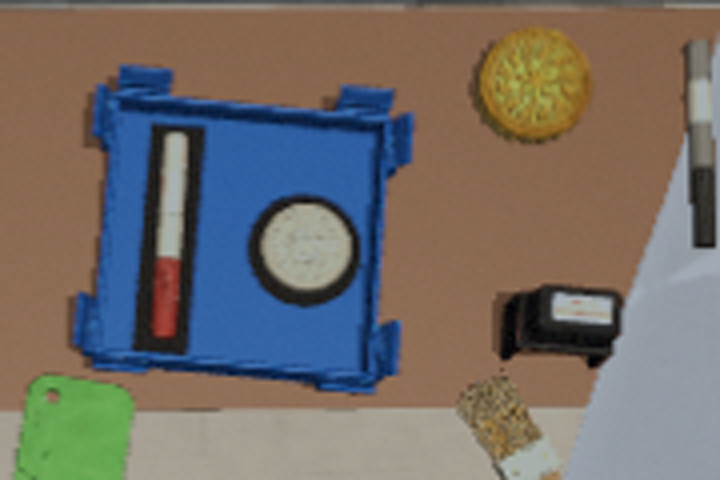

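The marker is centred on the long pad (crop 168,233). Next is the upper tray.

>>> send_rows:
  moves:
    - {"fingers":0.6,"translation":[0.2,0.11,0],"spin":0.01}
    - {"fingers":0.6,"translation":[0.2,0.11,-0.3],"spin":0.01}
    - {"fingers":0.6,"translation":[0.2,0.11,-0.7],"spin":0.01}
    - {"fingers":0.6,"translation":[0.2,0.11,-0.8],"spin":0.01}
    - {"fingers":0.6,"translation":[0.2,0.11,-0.8],"spin":0.01}

```text
time_s: 18.85
ee_pos: [456.3, 159.4, 88.1]
eef_rot: [0.0, 0.997, 0.073, -0.0]
force: [-0.2, 0.2, -0.0]
grip_width: 51.1
gripper_force: 0.0
```

>>> send_rows:
  moves:
    - {"fingers":0.6,"translation":[0,0,-0.3],"spin":0}
    - {"fingers":0.6,"translation":[0,0,-0.55],"spin":0}
    - {"fingers":0.6,"translation":[0,0,-0.67],"spin":0}
    - {"fingers":0.6,"translation":[0,0,-0.67],"spin":0}
    - {"fingers":0.3,"translation":[0,0,-0.67],"spin":0}
    - {"fingers":0.3,"translation":[0,0,-0.67],"spin":0}

```text
time_s: 19.6
ee_pos: [456.3, 160.0, 35.3]
eef_rot: [-0.0, 0.997, 0.073, 0.001]
force: [0.5, 0.2, -0.7]
grip_width: 25.5
gripper_force: 0.0
```

>>> send_rows:
  moves:
    - {"fingers":0.05,"translation":[0,0,0],"spin":0}
    - {"fingers":0.05,"translation":[0,0,0],"spin":0}
    - {"fingers":0.05,"translation":[0,0,0],"spin":0}
    - {"fingers":0.05,"translation":[0,0,0],"spin":0}

```text
time_s: 20.1
ee_pos: [456.1, 160.1, 35.2]
eef_rot: [-0.0, 0.997, 0.073, 0.001]
force: [-1.5, 0.3, 5.6]
grip_width: 10.6
gripper_force: 59.5
```

>>> send_rows:
  moves:
    - {"fingers":0.05,"translation":[0,0,0.1],"spin":0}
    - {"fingers":0.05,"translation":[0,0,0.3],"spin":0}
    - {"fingers":0.05,"translation":[0,0,0.6],"spin":0}
    - {"fingers":0.05,"translation":[0,0,0.9],"spin":0}
    - {"fingers":0.05,"translation":[0,0,1],"spin":0}
    - {"fingers":0.05,"translation":[0,0,1],"spin":0}
    - {"fingers":0.05,"translation":[0,0,1],"spin":0}

```text
time_s: 20.98
ee_pos: [454.9, 159.6, 113.5]
eef_rot: [0.0, 0.997, 0.074, -0.001]
force: [0.0, -0.2, -2.5]
grip_width: 11.3
gripper_force: 58.6
```

Run:
```python
from m import *
st=env.read_state();print(st['ee_pos'].round(1),st['eef_rot'].round(4),st['force'],st['ft_torque'])
s=cap('side');x,y=proj(s,[455,160,100])[0].astype(int)
c=cap('top');x2,y2=proj(c,[455,160,100])[0].astype(int)
cv2.imwrite('pics/p7.png',np.hstack([cv2.resize(s['image'][y-50:y+50,x-50:x+50],(400,400),interpolation=cv2.INTER_CUBIC),cv2.resize(c['image'][y2-50:y2+50,x2-50:x2+50],(400,400),interpolation=cv2.INTER_CUBIC)]))
```

```text
[454.9 159.6 113.5] [ 3.000e-04  9.973e-01  7.350e-02 -1.100e-03] [ 0.00841941 -0.20176201 -2.5082764 ] [-0.01859137  0.01467485 -0.00183034]
```

View pics/p7.png

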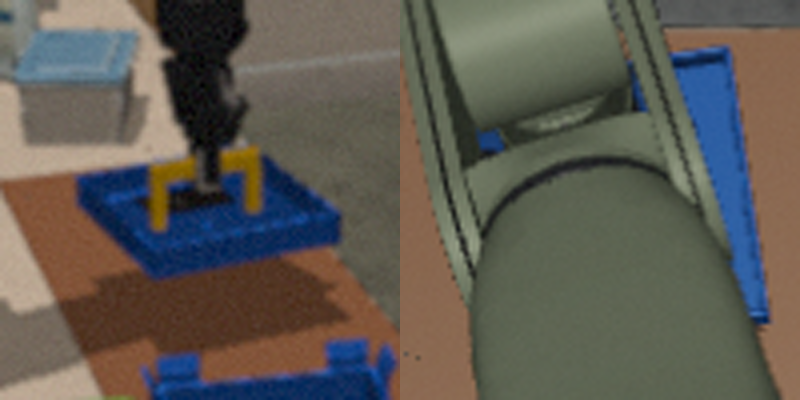

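>>> send_rows:
  moves:
    - {"fingers":0.05,"translation":[-0.03,-0.3,0.1],"spin":-0.02}
    - {"fingers":0.05,"translation":[-0.06,-0.65,0.1],"spin":-0.04}
    - {"fingers":0.05,"translation":[-0.09,-1,0.1],"spin":-0.06}

```text
time_s: 21.45
ee_pos: [448.1, 79.1, 122.0]
eef_rot: [0.0, 1.0, 0.026, -0.001]
force: [-0.1, -0.9, -3.9]
grip_width: 10.9
gripper_force: 58.7
```

>>> send_rows:
  moves:
    - {"fingers":0.05,"translation":[-0.03,-0.35,0],"spin":-0.02}
    - {"fingers":0.05,"translation":[-0.06,-0.7,0],"spin":-0.04}
    - {"fingers":0.05,"translation":[-0.09,-1,0],"spin":-0.06}

```text
time_s: 21.82
ee_pos: [440.8, -1.1, 122.0]
eef_rot: [0.0, 1.0, -0.021, -0.001]
force: [0.3, 0.3, -3.1]
grip_width: 11.0
gripper_force: 58.7
```

>>> send_rows:
  moves:
    - {"fingers":0.05,"translation":[-0.03,-0.35,0],"spin":-0.01}
    - {"fingers":0.05,"translation":[-0.06,-0.7,0],"spin":-0.02}
    - {"fingers":0.05,"translation":[-0.07,-1,0],"spin":-0.03}

```text
time_s: 22.2
ee_pos: [435.2, -81.1, 122.0]
eef_rot: [-0.0, 0.999, -0.045, -0.001]
force: [-0.2, 0.4, -3.3]
grip_width: 10.8
gripper_force: 58.7
```

>>> send_rows:
  moves:
    - {"fingers":0.05,"translation":[0,-0.3,0],"spin":0}
    - {"fingers":0.05,"translation":[0,-0.55,0],"spin":0}
    - {"fingers":0.05,"translation":[0,-0.67,0],"spin":0}
    - {"fingers":0.05,"translation":[0,-0.67,0],"spin":0}
    - {"fingers":0.05,"translation":[0,-0.67,0],"spin":0}
    - {"fingers":0.05,"translation":[0,-0.67,0],"spin":0}

```text
time_s: 22.95
ee_pos: [435.7, -133.1, 122.5]
eef_rot: [-0.0, 0.999, -0.044, -0.0]
force: [-0.5, 0.5, -4.2]
grip_width: 10.8
gripper_force: 58.8
```

Run:
```python
from m import *
st=env.read_state();print(st['ee_pos'].round(1),st['eef_rot'].round(4))
s=cap('side');x,y=proj(s,[435,-133,60])[0].astype(int)
c=cap('top');x2,y2=proj(c,[435,-133,60])[0].astype(int);print(x2,y2)
cv2.imwrite('pics/p8.png',np.hstack([cv2.resize(s['image'][y-50:y+50,x-50:x+50],(400,400),interpolation=cv2.INTER_CUBIC),cv2.resize(c['image'][y2-50:y2+50,x2-50:x2+50],(400,400),interpolation=cv2.INTER_CUBIC)]))
```

```text
[ 435.7 -133.1  122.5] [-1.00e-04  9.99e-01 -4.38e-02 -1.00e-04]
371 226
```

View pics/p8.png

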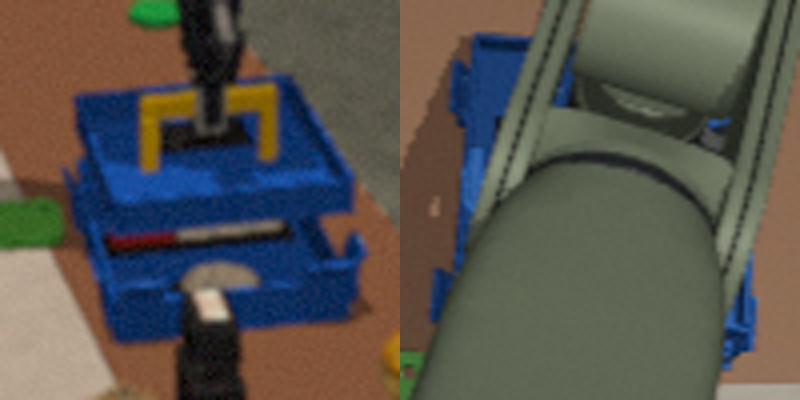

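>>> send_rows:
  moves:
    - {"fingers":0.05,"translation":[0.005,-0.005,-0.2],"spin":-0.004}
    - {"fingers":0.05,"translation":[0.005,-0.005,-0.35],"spin":-0.004}
    - {"fingers":0.05,"translation":[0.005,-0.005,-0.42],"spin":-0.004}
    - {"fingers":0.05,"translation":[0.005,-0.005,-0.46],"spin":-0.004}
    - {"fingers":0.05,"translation":[0.005,-0.005,-0.5],"spin":-0.004}
    - {"fingers":0.05,"translation":[0.005,-0.005,-0.5],"spin":-0.004}

```text
time_s: 23.8
ee_pos: [436.1, -134.2, 82.5]
eef_rot: [0.0, 0.999, -0.047, -0.0]
force: [0.9, 0.9, -3.2]
grip_width: 10.9
gripper_force: 58.7
```

>>> send_rows:
  moves:
    - {"fingers":0.05,"translation":[0,0,-0.03],"spin":0}
    - {"fingers":0.05,"translation":[0,0,-0.06],"spin":0}
    - {"fingers":0.05,"translation":[0,0,-0.06],"spin":0}

```text
time_s: 24.18
ee_pos: [436.0, -134.1, 77.6]
eef_rot: [-0.0, 0.999, -0.047, -0.0]
force: [-0.2, 0.4, -3.1]
grip_width: 11.0
gripper_force: 58.7
```

No contact so far. Continuing down.

>>> send_rows:
  moves:
    - {"fingers":0.05,"translation":[0,0,-0.03],"spin":0}
    - {"fingers":0.05,"translation":[0,0,-0.06],"spin":0}
    - {"fingers":0.05,"translation":[0,0,-0.06],"spin":0}

```text
time_s: 24.55
ee_pos: [435.9, -134.1, 72.7]
eef_rot: [-0.0, 0.999, -0.047, -0.0]
force: [-1.3, 0.7, -2.9]
grip_width: 11.1
gripper_force: 58.7
```

>>> send_rows:
  moves:
    - {"fingers":0.05,"translation":[0,0,-0.02],"spin":0}
    - {"fingers":0.05,"translation":[0,0,-0.03],"spin":0}
    - {"fingers":0.05,"translation":[0,0,-0.03],"spin":0}

```text
time_s: 24.92
ee_pos: [436.3, -134.2, 71.2]
eef_rot: [0.0, 0.999, -0.047, 0.0]
force: [-2.9, 1.0, 5.0]
grip_width: 10.9
gripper_force: 59.9
```

>>> send_rows:
  moves:
    - {"fingers":0.3,"translation":[0,0,0],"spin":0}
    - {"fingers":0.4,"translation":[0,0,0],"spin":0}
    - {"fingers":0.4,"translation":[0,0,0],"spin":0}
    - {"fingers":0.4,"translation":[0,0,0.2],"spin":0}
    - {"fingers":0.4,"translation":[0,0,0.6],"spin":0}
    - {"fingers":0.6,"translation":[0,0,1],"spin":0}

```text
time_s: 25.68
ee_pos: [436.0, -134.1, 151.2]
eef_rot: [-0.0, 0.999, -0.047, -0.0]
force: [1.3, -0.9, 0.3]
grip_width: 50.6
gripper_force: 0.0
```

>>> send_rows:
  moves:
    - {"fingers":0.8,"translation":[0,0.5,0.3],"spin":0.1}
    - {"fingers":0.8,"translation":[0,1,0.6],"spin":0.2}

```text
time_s: 25.92
ee_pos: [436.1, -53.5, 199.4]
eef_rot: [0.0, 0.994, 0.111, 0.0]
force: [0.1, 1.1, -0.0]
grip_width: 68.4
gripper_force: 0.0
```

>>> send_rows:
  moves:
    - {"fingers":0.8,"translation":[0,0.5,0],"spin":0.1}
    - {"fingers":0.8,"translation":[0,1,0],"spin":0.2}

```text
time_s: 26.18
ee_pos: [436.2, 27.1, 198.9]
eef_rot: [0.0, 0.964, 0.266, 0.001]
force: [0.1, -0.1, 0.1]
grip_width: 68.1
gripper_force: 0.0
```

Run:
```python
from m import *
print(env.read_state()['ee_pos'].round(1))
c=cap('top');im=c['image'];s=cap('side');hsv=cv2.cvtColor(im,cv2.COLOR_BGR2HSV)
cv2.imwrite('pics/p9.png',cv2.resize(im[170:290,310:490],None,fx=4,fy=4,interpolation=cv2.INTER_CUBIC))
dk=((im.max(2)<70)&(im[:,:,0]<60)).astype(np.uint8)
p,ce=blob(dk,(335,195,368,262));P=onz(c,p,40.5);a=axis(P);print('upad',len(p),a)
yel=cv2.inRange(hsv,(22,100,100),(35,255,255));p,ce=blob(yel,(345,185,400,270));print('bar',axis(onz(c,p,98)))
# stamp label & dark outline
w=cv2.inRange(hsv,(0,0,110),(180,110,255));p,ce=blob(w,(446,243,465,252));print('label',ce,len(p),axis(onz(c,p,97)))
d=(im.max(2)<75).astype(np.uint8);p,ce=blob(d,(430,236,468,268));print('stamp dark',p.min(0),p.max(0))
for u in range(434,466,3): q=p[p[:,0]==u,1]; print(u,q.min() if len(q) else None,q.max() if len(q) else None)
si=s['image'];ps=cv2.inRange(cv2.cvtColor(si,cv2.COLOR_BGR2HSV),(0,0,110),(180,110,255));q,ce=blob(ps,(335,258,352,272));print('side label',ce,len(q))
```

```text
[436.2  27.1 198.9]
upad 572 (array([440.78453839, -89.00887341]), array([440.5, -89. ]), np.float64(-5.347904534848331), np.float64(78.004355417134), np.float64(47.41308619095002))
bar (array([ 434.45139944, -132.81000869]), array([ 434.9, -132.9]), np.float64(-5.333565937863587), np.float64(99.80472911118065), np.float64(11.590548836818694))
label [455.06 246.7 ] 100 (array([ 374.85737564, -331.07739232]), array([ 374.8, -331.2]), np.float64(83.7402694137524), np.float64(34.77893905747142), np.float64(16.18967272004174))
stamp dark [435. 241.] [465. 261.]
434 None None
437 245.0 259.0
440 243.0 257.0
443 243.0 257.0
446 241.0 257.0
449 241.0 257.0
452 242.0 258.0
455 242.0 258.0
458 242.0 261.0
461 243.0 259.0
464 243.0 253.0
side label [341.19298246 265.54385965] 57
```

View pics/p9.png

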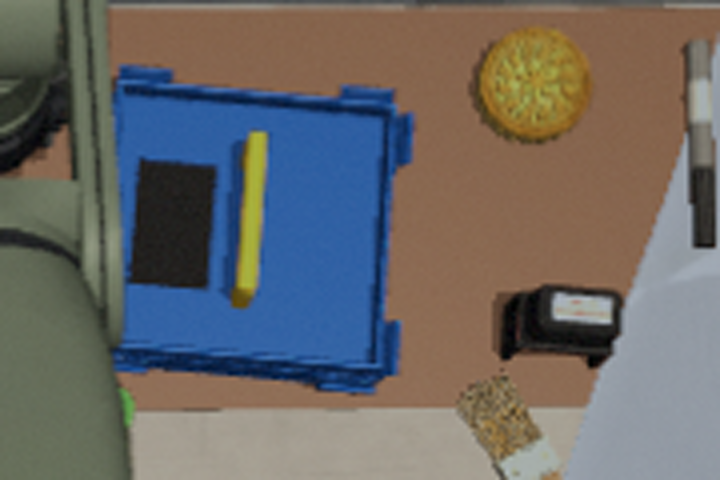

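The upper tray is seated: pad at (440.7,-89.0), yaw -5.35°, bar (crop 250,218) at its stacked height. The stamp is at crop (580,320). I'll cross-check its position from the label in two views and from the silhouette edges.

Run:
```python
from m import *
c=cap('top');s=cap('side')
A=[];b=[]
for cc,uv in((c,(455.06,246.7)),(s,(341.2,265.5))):
    o,d=ray(cc,[uv]);d=d[0]/np.linalg.norm(d[0]);M=np.eye(3)-np.outer(d,d);A.append(M);b.append(M@o)
X=np.linalg.lstsq(np.vstack(A),np.hstack(b),rcond=None)[0];print('label 3d',X.round(1))
def box(cx,cy,yaw,w,l,z):
    a=np.radians(yaw);R=np.array([[np.cos(a),-np.sin(a)],[np.sin(a),np.cos(a)]])
    q=np.array([[w,l],[w,-l],[-w,-l],[-w,l]])/2@R.T+[cx,cy]; return np.c_[q,np.full(4,z)]
for ctr in((374.8,-331.1),(369,-329)):
    print(ctr,'top',proj(c,box(*ctr,-6,34,58,97)).round(1).tolist(),'foot',proj(c,box(*ctr,-6,36,62,0)).round(1).tolist())
    print('   side top',proj(s,box(*ctr,-6,34,58,97)).round(1).tolist(),'foot',proj(s,box(*ctr,-6,36,62,0)).round(1).tolist())
print('px lower edge z0',onz(c,[[436,260],[459,261.8]],0).round(1).tolist(),'top edge z97',onz(c,[[447,240.7],[463,242.6]],97).round(1).tolist(),'right z97',onz(c,[[465.7,248]],97).round(1))
im=c['image'];cv2.imwrite('pics/p10.png',np.hstack([cv2.resize(im[230:270,425:475],(400,320),interpolation=cv2.INTER_NEAREST),cv2.resize(s['image'][250:310,320:370],(300,320),interpolation=cv2.INTER_NEAREST)]))
```

```text
label 3d [ 375.3 -330.9   98.9]
(374.8, -331.1) top [[443.5, 238.7], [467.3, 241.0], [466.6, 254.8], [442.7, 252.5]] foot [[435.1, 245.9], [459.0, 248.3], [458.3, 262.0], [434.3, 259.7]]
   side top [[344.9, 259.9], [349.7, 271.5], [336.4, 272.9], [332.1, 261.2]] foot [[344.8, 290.5], [349.8, 303.7], [336.2, 305.2], [331.7, 291.9]]
(369, -329) top [[442.8, 241.0], [466.5, 243.4], [465.8, 257.2], [441.9, 254.9]] foot [[434.4, 248.2], [458.3, 250.5], [457.6, 264.3], [433.6, 262.0]]
   side top [[342.5, 259.9], [347.3, 271.4], [334.0, 272.8], [329.7, 261.2]] foot [[342.6, 290.4], [347.4, 303.6], [333.8, 305.1], [329.4, 291.9]]
px lower edge z0 [[359.4, -302.8, 0.0], [354.3, -361.9, 0.0]] top edge z97 [[389.7, -312.3, 97.0], [384.8, -351.1, 97.0]] right z97 [[ 371.5 -357.    97. ]]
```

View pics/p10.png

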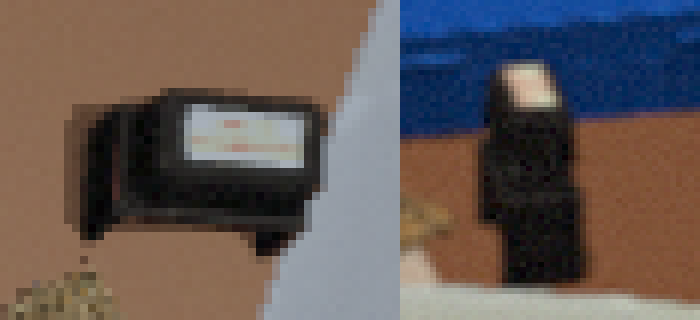

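Label 3D is (375.3,-330.9,98.9), and the foot edge gives a length of about 59 mm and yaw of about -5°. So the stamp is at about (374.9,-331.3), yaw -5.6°. Going to grip the head across x.

>>> send_rows:
  moves:
    - {"fingers":0.8,"translation":[-0.08,-0.5,0],"spin":0.1}
    - {"fingers":0.8,"translation":[-0.16,-1,0],"spin":0.2}

```text
time_s: 26.62
ee_pos: [423.1, -55.9, 198.4]
eef_rot: [0.0, 0.911, 0.413, -0.0]
force: [0.5, 0.1, -0.7]
grip_width: 68.7
gripper_force: 0.0
```

>>> send_rows:
  moves:
    - {"fingers":0.8,"translation":[-0.08,-0.5,0],"spin":0.1}
    - {"fingers":0.8,"translation":[-0.16,-1,0],"spin":0.2}

```text
time_s: 26.88
ee_pos: [409.8, -136.6, 198.5]
eef_rot: [0.0, 0.835, 0.55, -0.0]
force: [0.9, 0.1, -0.2]
grip_width: 68.3
gripper_force: 0.0
```

>>> send_rows:
  moves:
    - {"fingers":0.8,"translation":[-0.08,-0.5,0],"spin":0.1}
    - {"fingers":0.8,"translation":[-0.16,-1,0],"spin":0.2}

```text
time_s: 27.12
ee_pos: [396.7, -216.7, 198.5]
eef_rot: [0.0, 0.739, 0.674, -0.0]
force: [1.0, -0.7, 0.3]
grip_width: 68.6
gripper_force: 0.0
```

>>> send_rows:
  moves:
    - {"fingers":0.8,"translation":[-0.08,-0.5,0],"spin":0}
    - {"fingers":0.8,"translation":[-0.16,-1,0],"spin":0}

```text
time_s: 27.38
ee_pos: [383.7, -296.6, 198.4]
eef_rot: [0.0, 0.741, 0.672, -0.0]
force: [0.2, 0.6, -0.5]
grip_width: 68.1
gripper_force: 0.0
```

>>> send_rows:
  moves:
    - {"fingers":0.8,"translation":[-0.12,-0.46,-0.1],"spin":0}
    - {"fingers":0.8,"translation":[-0.12,-0.46,-0.5],"spin":0}
    - {"fingers":0.8,"translation":[-0.12,-0.46,-0.8],"spin":0}
    - {"fingers":0.8,"translation":[-0.12,-0.46,-0.8],"spin":0}
    - {"fingers":0.8,"translation":[-0.12,-0.46,-0.8],"spin":0}

```text
time_s: 28.0
ee_pos: [375.4, -331.9, 135.3]
eef_rot: [0.001, 0.74, 0.672, 0.0]
force: [0.3, -0.8, 0.9]
grip_width: 68.5
gripper_force: 0.0
```

Run:
```python
from m import *
st=env.read_state();print(st['ee_pos'].round(1),st['eef_rot'].round(4),st['joints'].round(2))
s=cap('side')
cv2.imwrite('pics/p11.png',cv2.resize(s['image'][210:310,280:400],None,fx=5,fy=5,interpolation=cv2.INTER_CUBIC))
```

```text
[ 375.4 -331.9  135.3] [0.0008 0.7402 0.6723 0.    ] [-0.75  0.29  1.87 -0.    0.98 -0.65]
```

View pics/p11.png

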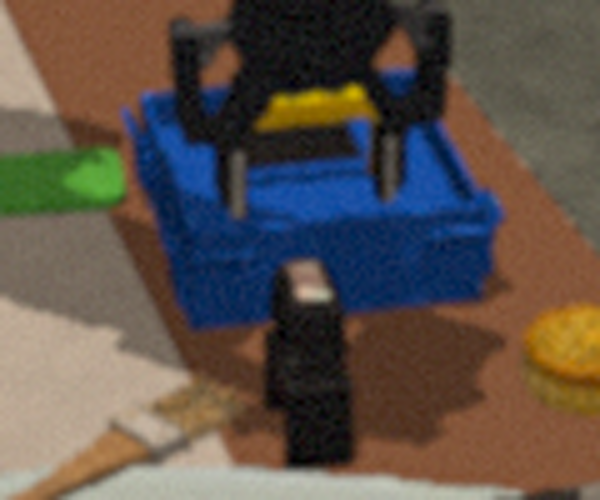

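The fingers (235,210 and 388,195) straddle the stamp head (305,285) evenly. Descend and grip.

>>> send_rows:
  moves:
    - {"fingers":0.8,"translation":[0,0,-0.3],"spin":0}
    - {"fingers":0.8,"translation":[0,0,-0.6],"spin":0}
    - {"fingers":0.8,"translation":[0,0,-0.8],"spin":0}
    - {"fingers":0.8,"translation":[0,0,-0.88],"spin":0}
    - {"fingers":0.8,"translation":[0,0,-0.88],"spin":0}
    - {"fingers":0.6,"translation":[0,0,-0.88],"spin":0}
    - {"fingers":0.5,"translation":[0,0,-0.88],"spin":0}
    - {"fingers":0.45,"translation":[0,0,-0.88],"spin":0}

```text
time_s: 29.05
ee_pos: [375.5, -331.1, 64.5]
eef_rot: [0.0, 0.74, 0.673, 0.0]
force: [1.1, -0.4, -0.1]
grip_width: 38.4
gripper_force: 0.0
```

>>> send_rows:
  moves:
    - {"fingers":0.3,"translation":[0,0,0],"spin":0}
    - {"fingers":0.3,"translation":[0,0,0],"spin":0}
    - {"fingers":0.3,"translation":[0,0,0],"spin":0}
    - {"fingers":0.3,"translation":[0,0,0],"spin":0}

```text
time_s: 29.55
ee_pos: [375.5, -331.1, 64.5]
eef_rot: [0.0, 0.74, 0.673, 0.0]
force: [-1.0, 0.9, 5.9]
grip_width: 33.1
gripper_force: 59.5
```

Gripped at 33 mm. Lift and carry over the bar.

>>> send_rows:
  moves:
    - {"fingers":0.3,"translation":[0,0,0.1],"spin":0}
    - {"fingers":0.3,"translation":[0,0,0.4],"spin":0}
    - {"fingers":0.3,"translation":[0,0,0.7],"spin":0}
    - {"fingers":0.3,"translation":[0,0,1],"spin":0}

```text
time_s: 30.05
ee_pos: [375.1, -330.7, 144.8]
eef_rot: [-0.0, 0.74, 0.673, 0.0]
force: [0.2, 0.1, -1.4]
grip_width: 33.2
gripper_force: 59.6
```

>>> send_rows:
  moves:
    - {"fingers":0.3,"translation":[0,0,0.3],"spin":-0.1}
    - {"fingers":0.3,"translation":[0,0,0.6],"spin":-0.2}
    - {"fingers":0.3,"translation":[0,0,0.75],"spin":-0.3}
    - {"fingers":0.3,"translation":[0,0,0.75],"spin":-0.4}

```text
time_s: 30.55
ee_pos: [375.7, -331.2, 205.3]
eef_rot: [0.001, 0.913, 0.409, 0.0]
force: [0.6, 0.8, -0.2]
grip_width: 33.3
gripper_force: 59.5
```

>>> send_rows:
  moves:
    - {"fingers":0.3,"translation":[0.09,0.33,0],"spin":-0.1}
    - {"fingers":0.3,"translation":[0.18,0.66,0],"spin":-0.2}
    - {"fingers":0.3,"translation":[0.27,1,0],"spin":-0.3}

```text
time_s: 30.92
ee_pos: [396.8, -250.1, 204.0]
eef_rot: [-0.0, 0.983, 0.184, -0.0]
force: [0.1, 0.3, -1.0]
grip_width: 33.3
gripper_force: 59.6
```

>>> send_rows:
  moves:
    - {"fingers":0.3,"translation":[0.09,0.33,0],"spin":-0.1}
    - {"fingers":0.3,"translation":[0.18,0.66,0],"spin":-0.2}
    - {"fingers":0.3,"translation":[0.27,1,0],"spin":-0.3}

```text
time_s: 31.3
ee_pos: [418.5, -170.0, 204.1]
eef_rot: [-0.0, 0.999, -0.05, -0.0]
force: [0.0, -0.2, -0.9]
grip_width: 33.4
gripper_force: 59.6
```

>>> send_rows:
  moves:
    - {"fingers":0.3,"translation":[0.09,0.33,0],"spin":0}
    - {"fingers":0.3,"translation":[0.18,0.66,0],"spin":0}
    - {"fingers":0.3,"translation":[0.27,0.95,0],"spin":0}
    - {"fingers":0.3,"translation":[0.27,1,0],"spin":0}
    - {"fingers":0.3,"translation":[0.27,1.0,0],"spin":0}
    - {"fingers":0.3,"translation":[0.27,1.0,0],"spin":0}

```text
time_s: 32.05
ee_pos: [439.9, -91.6, 204.1]
eef_rot: [0.0, 0.999, -0.048, -0.0]
force: [0.0, 0.3, -1.2]
grip_width: 33.1
gripper_force: 59.8
```

>>> send_rows:
  moves:
    - {"fingers":0.3,"translation":[0,0.03,-0.1],"spin":0}
    - {"fingers":0.3,"translation":[0,0.03,-0.4],"spin":0}
    - {"fingers":0.3,"translation":[0,0.03,-0.7],"spin":0}
    - {"fingers":0.3,"translation":[0,0.03,-0.8],"spin":0}
    - {"fingers":0.3,"translation":[0,0.03,-0.8],"spin":0}
    - {"fingers":0.3,"translation":[0,0.03,-0.8],"spin":0}

```text
time_s: 32.8
ee_pos: [440.8, -88.8, 140.9]
eef_rot: [0.0, 0.999, -0.047, 0.001]
force: [-0.7, 0.6, -1.7]
grip_width: 33.4
gripper_force: 59.8
```

Run:
```python
from m import *
st=env.read_state();print(st['ee_pos'].round(1),st['eef_rot'].round(4),st['force'].round(1))
s=cap('side')
cv2.imwrite('pics/p12.png',cv2.resize(s['image'][190:290,280:400],None,fx=5,fy=5,interpolation=cv2.INTER_CUBIC))
```

```text
[440.8 -88.8 140.9] [ 2.000e-04  9.989e-01 -4.740e-02  8.000e-04] [-0.7  0.6 -1.7]
```

View pics/p12.png

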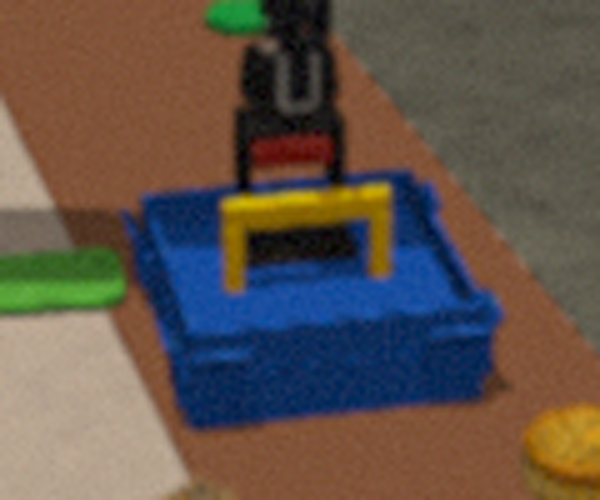

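The stamp hangs upright above the pad (crop 290,160). Lowering.

>>> send_rows:
  moves:
    - {"fingers":0.3,"translation":[0,0,-0.15],"spin":0}
    - {"fingers":0.3,"translation":[0,0,-0.28],"spin":0}
    - {"fingers":0.3,"translation":[0,0,-0.36],"spin":0}
    - {"fingers":0.3,"translation":[0,0,-0.41],"spin":0}
    - {"fingers":0.3,"translation":[0,0,-0.43],"spin":0}
    - {"fingers":0.3,"translation":[0,0,-0.44],"spin":0}
    - {"fingers":0.3,"translation":[0,0,-0.44],"spin":0}

```text
time_s: 33.72
ee_pos: [440.3, -88.6, 105.1]
eef_rot: [0.0, 0.999, -0.047, 0.0]
force: [-0.1, 0.3, -0.4]
grip_width: 33.1
gripper_force: 59.9
```

>>> send_rows:
  moves:
    - {"fingers":0.3,"translation":[0,0,-0.005],"spin":0}
    - {"fingers":0.3,"translation":[0,0,-0.005],"spin":0}
    - {"fingers":0.5,"translation":[0,0,-0.005],"spin":0}
    - {"fingers":0.6,"translation":[0,0,-0.005],"spin":0}
    - {"fingers":0.6,"translation":[0,0,-0.005],"spin":0}
    - {"fingers":0.6,"translation":[0,0,0.2],"spin":0}
    - {"fingers":0.6,"translation":[0,0,0.6],"spin":0}
    - {"fingers":0.6,"translation":[0,0,1],"spin":0}

```text
time_s: 34.72
ee_pos: [439.9, -88.5, 185.6]
eef_rot: [-0.0, 0.999, -0.047, -0.0]
force: [-0.3, 0.2, -0.2]
grip_width: 51.3
gripper_force: 0.0
```

>>> send_rows:
  moves:
    - {"fingers":0.6,"translation":[0,0.5,0.3],"spin":0}
    - {"fingers":0.6,"translation":[0,1,0.5],"spin":0}

```text
time_s: 34.98
ee_pos: [440.5, -7.9, 226.1]
eef_rot: [0.0, 0.999, -0.048, 0.001]
force: [0.1, -0.4, 0.4]
grip_width: 51.4
gripper_force: 0.0
```

>>> send_rows:
  moves:
    - {"fingers":0.6,"translation":[0,0.5,0],"spin":0}
    - {"fingers":0.6,"translation":[0,1,0],"spin":0}

```text
time_s: 35.22
ee_pos: [440.1, 72.7, 225.2]
eef_rot: [-0.0, 0.999, -0.047, 0.0]
force: [1.2, 0.1, -0.3]
grip_width: 51.5
gripper_force: 0.0
```

>>> send_rows:
  moves:
    - {"fingers":0.6,"translation":[0,0.5,0],"spin":0}
    - {"fingers":0.6,"translation":[0,1,0],"spin":0}
    - {"fingers":0.6,"translation":[0,1,0],"spin":0}

```text
time_s: 35.6
ee_pos: [440.0, 153.4, 224.7]
eef_rot: [-0.0, 0.999, -0.045, -0.0]
force: [-0.7, -0.3, -0.2]
grip_width: 51.1
gripper_force: 0.0
```

Run:
```python
from m import *
c=cap('top');s=cap('side')
cv2.imwrite('pics/p13.png',np.hstack([cv2.resize(s['image'][190:290,290:390],(400,400),interpolation=cv2.INTER_CUBIC),cv2.resize(c['image'][180:280,320:420],(400,400),interpolation=cv2.INTER_CUBIC)]))
```

```text
(no output)
```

View pics/p13.png

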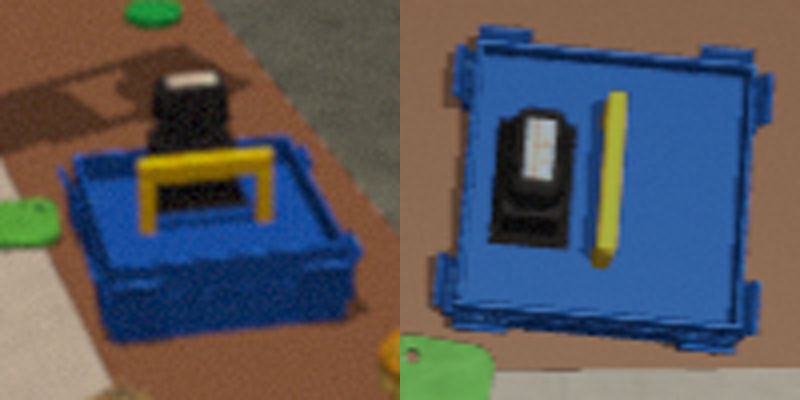

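The stamp stands upright on the pad (side crop 190,140, top crop 537,178). Its long side runs along the pad, the trays are nested, and the robot is clear.

```bash
python3 -c "
from rig import env
print(env.finish_job())"
```

```text
the job is handed in; nothing more can be done
None
```

The changeover kit is packed as asked and in the order asked, handed in at about 36 s of the 106 s allowed. I left the black marker and green plate where they lay; the handover gave no verdict.

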